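# Gauge a junction box's cable entry with a go/no-go plug gauge

### The arm

A 6-joint arm with a two-finger parallel gripper is mounted at the origin on the work surface. World frame = base frame: x ahead of the robot, y to its left, z up, the work surface at z = 0. Lengths are in m, angles in rad, forces in N, time in s.
With the tool pointing down it reaches from about 0.225 to 0.875 m from the base axis. Payload 3.4 kg.
Tool frame: the origin (TCP) lies on the centre line of the jaws, within the pads' length; the fingertips stand 25 mm ahead of it and the grasp point (between the pads) lies 6 mm ahead of it; z points along the fingers, y is the line along which they close (so a half turn about z gives the same grasp; the last joint's range is limited). The gripper opens to 85 mm and grips with 20 to 120 N. Pads are 22 mm wide; open, the fingers measure 114 mm over their backs; the gripper's body (76 mm by 85 mm) begins 54 mm behind the grasp point. The pads swing forward as they close: fully open they stand 13 mm farther back than shut.
Start: joints at [-1.287, 0.276, 1.505, -0, 1.361, -0.121], TCP at [0.226, -0.529, 0.256] pointing down, gripper open.
Joint ranges: [-2.89, 2.89], [-0.75, 2.08], [0.22, 2.7], [-1.18, 4.32], [0.11, 2.71], [-2.7, 2.7]. Speed limits (rad/s): [2.57, 2.57, 3.14, 3.14, 3.14, 3.14].

### API

Orientations are given as [roll, pitch, yaw] about the fixed x, y, z axes, in that order (R = Rz(yaw) Ry(pitch) Rx(roll)).
In Python, from workcell import read_state, grab_frame, camera_model, finish_job gives the robot as it stands.
- The arm moves only by the tool jog_arm, never from a script. Its argument "increments" is a list that holds one entry, the list of rows, each a list of 4 numbers: the shift along the tool's x, y, z in m, then the turn about the tool's z in rad. In form: [[[x, y, z, spin], ...]]. A call has 1 to 5 rows; each row is the pose to reach, as a shift and turn from the pose commanded when the call began, along the tool's axes at that moment; what a row does not reach only later rows make up. A row lasts 1/10 s, in which the tool goes at most 50 mm and 8.59 degrees, less where a joint would pass 70% of its speed; a pose out of reach is approached as far as the arm can. A call with a gripper value outside its range is refused whole. "jaw" is the finger opening in m, from 0 to 0.0854, set as the call begins (left out, the last holds). The fingers move at their own pace and stop on an object; the grip force is fixed at half the most. Time passes only in rows, so rows that repeat a pose let the fingers close. It gives the time, the measured TCP pose, the force, the opening and the grip force at its end, in the units of the state.
- read_state(): the state, without advancing time (a new reading comes with each control period).
- grab_frame(name): name is "scene" or "top" or "wrist"; returns the picture (384x512x3 uint8, blue, green, red); there is no depth.
- camera_model(name): a dict with "fx", "fy", "cx", "cy" (pixels), "k1" (the pictures are not rectified: a ray, as slopes to the right and down, at radius r is drawn at 1 + k1 r^2 times it, then the intrinsics apply), "R" (3x3) and "t" (3): a world point X has camera coordinates R X + t. Camera axes: x right, y down, z forward; pixel columns grow to the right and rows downward; lengths in m; the calibration is good to about 2 mm. A picture is of the moment at which its call begins: read the wrist's pose just before it. camera_model takes no time and is no camera call; for the wrist camera it gives the pose at the moment of the call.
- finish_job(): hands the job in; it is judged then, once.
The state is a dict: "clock": time; "qpos": joint angles; "joint_velocities": joint speeds; "joint_torque": joint torques, N m; "position": TCP position; "tcp_rot": TCP orientation; "ft_force": force on the tool from outside, world axes, zero at the start; "wrist_torque": the same for the moment, N m; "opening": finger opening in m; "gripper_force": force on a finger pad.
Only numpy, scipy, OpenCV 4.12 (cv2) and the standard library are available. Lean on these libraries where they do the work, as an engineer would, in place of code of your own. Each camera call takes 0.05 s, during which the arm holds its last target. There are 200 camera calls.

### The job

Check the cable entry bored in the junction box with the plug gauge lying in its rest: push the long thin go end straight in until its collar sits against the box and bears on it with a steady push of 10 to 15 N, draw it out, then turn the gauge end for end and press the short thick no-go end squarely and centrally against the same bore with the same steady 10 to 15 N for a good second, to confirm that it does not enter. Then lay the gauge back down in its rest (either way round) and let go; never push on the box harder than 25 N with the gauge, and leave the tools and the loose gland where they lie.

Things in the scene. Friction and masses are not known exactly. Their poses are not given: they have to be found in the camera images.
- gauge: Loose double-ended plug gauge, 132 mm long, 0.22 kg, lying level. Square aluminium handle 22 x 22 x 84 mm (grip across its flats); at each handle end a collar of diameter 30 mm, 5 mm thick; beyond them the steel gauging ends: go end to +x, diameter 19, 26 mm long, 2 mm lead chamfer; no-go end to -x, diameter 23, 12 mm long. Origin at the handle's middle, on the axis; x along the axis, z up.
- go_tip (a point): Centre of the go end's tip, on the gauge, 73 mm from its origin along its +x.
- nogo_tip (a point): Centre of the no-go end's tip, on the gauge, 59 mm from its origin along its -x.
- jbox: Blue junction box with one bare aluminium face, 104 mm deep, 124 mm wide, top 113 mm above the bench, fixed on a steel plate 130 x 150 x 20 mm whose edge lies 10 mm behind the bored face. Brass glands stand out 24 mm from its two sides. That upright face, with the one open bore at its middle, looks along the body's +x; origin on the bench under the middle of that face; z up.
- bore (a point): Centre of the bore's mouth, in the bored face, 60 mm above the bench; axes as the box: +x points straight out of the level bore. Bore diameter 20 mm (1 mm mouth chamfer), 34 mm deep: the go end slides in with 1 mm to spare until its collar meets the face; the no-go end cannot enter. The box does not give.
- rest: Grey plastic gauge rest fixed to the bench, base 100 x 56 x 8 mm, with two notched uprights 8 mm thick, 31 mm either side of its middle (54 mm free between). Each notch is 28 mm wide and 10 mm deep, floor 42 mm, cheeks 52 mm above the bench. Origin at the centre of its underside; x runs along the lying gauge, z up.
- seat (a point): Where the gauge's origin is when it lies in the middle of the rest, 53 mm above the bench; axes as the rest. The gauge may lie up to 6 mm either way along it before a collar meets an upright.
- wrench: Steel wrench 200 mm long lying loose on the bench; leave it alone. Origin on it, at its underside.
- screwdriver: Screwdriver 190 mm long lying loose on the bench; leave it alone. Origin on it, at its underside.
- gland: Loose brass cable gland, diameter 28 mm, 30 mm tall, standing on the bench; leave it alone. Origin at the centre of its underside.
There are look-alikes about, which are no part of the job. There is more than one size of the jbox; the job needs the middle-sized.

How it is judged:
On the way, in this order (a step that is already met when the one before it is completed fails the run):
1. the go end is fully home in the bore: its tip at least 24.5 mm deep, the axis within 0.07 rad of the bore's, its collar pressed on the box with more than 8 N (x of go_tip in the frame of bore between -0.032 and -0.0245 m and y of go_tip in the frame of bore between -0.003 and 0.003 m and z of go_tip in the frame of bore between -0.003 and 0.003 m and angle between the x axis of gauge and the x axis of jbox, either way round below 0.07 rad and contact force between gauge and jbox above 8 N), for 0.1 s.
2. the no-go end stands at the bore's mouth, within 3 mm of its centre sideways and in height and 0.09 rad of square, pressed with 8 to 18 N for 0.5 s, and has not entered by 3 mm (x of nogo_tip in the frame of bore between -0.003 and 0.003 m and y of nogo_tip in the frame of bore between -0.003 and 0.003 m and z of nogo_tip in the frame of bore between -0.003 and 0.003 m and angle between the x axis of gauge and the x axis of jbox, either way round below 0.09 rad and contact force between gauge and jbox between 8 and 18 N), for 0.5 s.
At the end, for the whole second after the job is handed in: The gauge lies down in both notches of its rest, either way round: origin within 10 mm along, 5 mm across and 3 mm in height of the seat, axis within 0.2 rad of the rest's, released and still (x of gauge in the frame of seat between -0.01 and 0.01 m and y of gauge in the frame of seat between -0.005 and 0.005 m and z of gauge in the frame of seat between -0.003 and 0.003 m and angle between the x axis of gauge and the x axis of rest, either way round below 0.2 rad and linear speed of gauge below 0.02 m/s and contact force between gauge and the fingers below 0.1 N); the robot touches nothing.
It fails at once if the gauge pushes on the box with more than 25 N (contact force between gauge and jbox above 25 N).
It fails at once if the wrench, screwdriver or loose gland is moved by more than 20 mm (distance of any of wrench, screwdriver, gland from where it was at the start of the episode above 0.02 m).
It also fails if it takes over 72 s, if anything falls off the work surface, if the arm or the gripper's body presses on something with over 40 N, if the wrist force passes 120 N, or if a joint passes its speed limit or range.

## Working session

There is one attempt and no reset: what is moved stays moved. The work goes in short steps, Python scripts to look and compute and a tool call to move; the robot and the scene stay as the last step left them, time stands still between calls to the robot, and variables do not carry over. Pictures are saved under pics/ and viewed, at most 10 in all, crops included, and the job is handed in when it is done.

Besides the shell and the picture viewer there is one more tool, called after ">>>" as name([rows], argument=value, ...), one row to a line, values as JSON. jog_arm: Moves the arm, as the interface text tells. Its arguments: {"type":"object","properties":{"increments":{"type":"array"},"jaw":{"type":"number"}},"required":["increments"]}

```bash
ls; mkdir -p pics; python3 - <<'E'
from workcell import *
import cv2,json
print(read_state())
for n in ("top","scene"):
    f=grab_frame(n); cv2.imwrite(f"pics/{n}0.png",f); print(n,camera_model(n))
E
```

```text
pics
{'clock': 0.0, 'qpos': array([-1.28700641e+00,  2.76586810e-01,  1.50616216e+00,  8.70731363e-06,
        1.36069795e+00, -1.20978196e-01]), 'joint_velocities': array([-0.00167417, -0.00095672,  0.00045518, -0.00044403, -0.00280229,
       -0.0006853 ]), 'joint_torque': array([-1.93824548e-03, -4.16782665e+01, -2.45806861e+01, -6.32837673e-04,
        1.11604683e-02,  1.15498770e-05]), 'position': array([ 0.22630726, -0.52805169,  0.25543278]), 'tcp_rot': array([-3.13975297e+00, -2.32228941e-04,  4.04766071e-01]), 'ft_force': array([1.11167234, 0.4582333 , 0.48463634]), 'wrist_torque': array([-0.05141685, -0.03391078, -0.04236184]), 'gripper_force': 0.0, 'opening': 0.08566986042194319}
top {'fx': 488.3713393718747, 'fy': 488.3713393718747, 'cx': 260.7286046911623, 'cy': 189.17616922002546, 'k1': -0.18027175701907996, 'R': array([[ 0.0185125 , -0.99982688,  0.0018701 ],
       [-0.98012952, -0.01851718, -0.19749237],
       [ 0.1974928 ,  0.00182314, -0.98030264]]), 't': array([-0.07377121,  0.61076485,  1.16004841])}
scene {'fx': 374.72967056168716, 'fy': 374.72967056168716, 'cx': 253.7178695462646, 'cy': 188.33839222607645, 'k1': -0.02579746767357708, 'R': array([[ 0.74657576,  0.66515675,  0.01382525],
       [ 0.50292354, -0.55063664, -0.6662336 ],
       [-0.43553708,  0.5043469 , -0.74561495]]), 't': array([-0.41644158, -0.29758034,  1.21702397])}
```

View pics/top0.png

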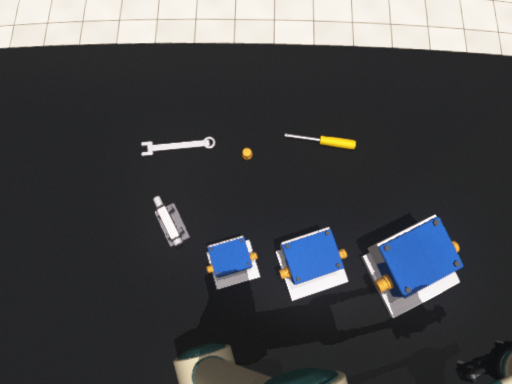

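View pics/scene0.png

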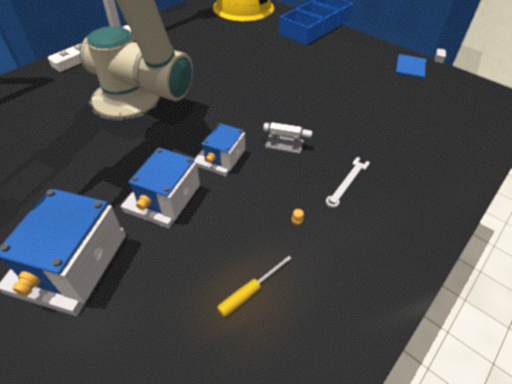

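Top view: three boxes, small (232,257), middle (312,257) and large (420,257). The middle one fits the job. The gauge lies in its rest at (170,222). I'll confirm both in an enlarged crop.

```bash
python3 - <<'E'
import cv2,numpy as np
t=cv2.imread("pics/top0.png");s=cv2.imread("pics/scene0.png")
r=lambda im,x,y,w,h,W,H:cv2.resize(im[y:y+h,x:x+w],(W,H),interpolation=cv2.INTER_CUBIC)
a=np.hstack([r(t,270,220,80,60,400,300),r(t,140,190,80,60,400,300)])
b=np.hstack([r(s,120,140,100,75,400,300),r(s,250,110,80,60,400,300)])
cv2.imwrite("pics/crop0.png",np.vstack([a,b]))
E
```

```text
(no output)
```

View pics/crop0.png

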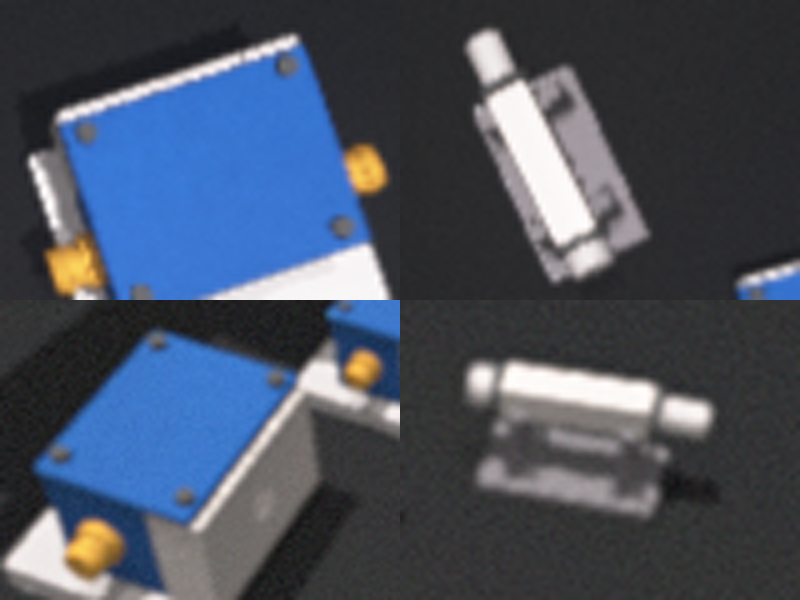

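The crop shows the middle box with its bare bored face up and away from the robot. Its top front corners are at about (281.2,242.2) and (329,227) in the top view. The gauge's long go end is at about (157,197) and its no-go end at about (179,244).

```bash
cat > h.py <<'E'
from workcell import *
import cv2,numpy as np
from scipy.optimize import least_squares
from scipy.spatial.transform import Rotation as Ro
def proj(c,X):
    p=np.atleast_2d(X)@np.array(c["R"]).T+c["t"]; s=p[:,:2]/p[:,2:]
    s=s*(1+c["k1"]*(s**2).sum(1,keepdims=True))
    return s*[c["fx"],c["fy"]]+[c["cx"],c["cy"]]
def unproj(c,uv,z):
    f=lambda q:(proj(c,[q[0],q[1],z])[0]-uv)
    return least_squares(f,[.45,0]).x
E
python3 - <<'E'
from h import *
c=camera_model("top")
L=unproj(c,(281.2,242.2),.113);R=unproj(c,(329,227),.113);B=unproj(c,(344,268.6),.113)
print("box",L,R,B,"w",np.hypot(*(L-R)),"d",np.hypot(*(B-R)))
e=(L-R);e/=np.hypot(*e); n=np.array([e[1],-e[0]]);print("mid",(L+R)/2,"n",n,np.arctan2(n[1],n[0]))
G=unproj(c,(157.4,196.8),.053);N=unproj(c,(179,244),.053)
d=G-N;print("gauge",G,N,np.hypot(*d),"yaw",np.arctan2(d[1],d[0]),"org",N+d*59/132)
s=camera_model("scene")
print(proj(s,[*G,.053]),proj(s,[*N,.053]),proj(s,[*((L+R)/2),.06]))
w=camera_model("wrist");print(w, read_state()['tcp_rot'])
from scipy.spatial.transform import Rotation as Ro
st=read_state();T=Ro.from_euler('xyz',st['tcp_rot']).as_matrix()
C=-w['R'].T@w['t'];print("cam in tool",T.T@(C-st['position']),(T.T@w['R'].T))
E
```

```text
box [ 0.47558394 -0.11280464] [ 0.51332567 -0.22564359] [ 0.41571992 -0.26072741] w 0.11898347279634404 d 0.1037196024596021
mid [ 0.4944548  -0.16922412] n [0.94835819 0.31720143] 0.3227770637217159
gauge [0.58904677 0.19856041] [0.47123482 0.1376355 ] 0.13263294584681046 yaw 0.4772629365439403 org [0.52389319 0.16486709]
[[310.95187201 134.82623819]] [[263.65841449 126.62246217]] [[185.40556989 190.18537233]]
{'fx': 279.69031255185416, 'fy': 279.69031255185416, 'cx': 258.56882348285876, 'cy': 191.4011906914554, 'k1': -0.008294869510746958, 'R': array([[ 0.39428439, -0.91898794, -0.00099166],
       [-0.88752613, -0.38106544,  0.25901061],
       [-0.23840552, -0.10124372, -0.96587397]]), 't': array([-0.57409085, -0.03335329,  0.37735521])} [-3.13993157e+00 -2.13318195e-04  4.04801973e-01]
cam in tool [ 0.06577662 -0.00032674 -0.11702199] [[ 4.87048253e-04 -9.65818927e-01 -2.59217211e-01]
 [ 9.99999657e-01  2.96901615e-04  7.72691311e-04]
 [-6.69317884e-04 -2.59217498e-01  9.65818741e-01]]
```

>>> jog_arm([
  [[0.0414, -0.0162, 0, 0], [0.0828, -0.0324, 0, 0], [0.1242, -0.0486, 0, 0], [0.1656, -0.0648, 0, 0], [0.207, -0.081, 0, 0]],
])

```text
clock: 0.6
position: [0.3856, -0.3711, 0.2559]
tcp_rot: [-3.141, 0.0, 0.404]
ft_force: [1.2, -1.4, -0.4]
opening: 0.0853
gripper_force: 0.0
```

>>> jog_arm([
  [[0.0414, -0.0162, 0, 0], [0.0828, -0.0324, 0, 0], [0.1242, -0.0486, 0, 0], [0.1656, -0.0648, 0, 0], [0.207, -0.081, 0, 0]],
])

```text
clock: 1.1
position: [0.5441, -0.215, 0.2559]
tcp_rot: [-3.141, 0.001, 0.405]
ft_force: [0.4, -0.9, -0.2]
opening: 0.0854
gripper_force: 0.0
```

>>> jog_arm([
  [[0.0414, -0.0162, 0, 0.03], [0.0828, -0.0324, 0, 0.06], [0.1242, -0.0486, 0, 0.082], [0.1242, -0.0486, 0, 0.082], [0.1242, -0.0486, 0, 0.082]],
])

```text
clock: 1.6
position: [0.6383, -0.1222, 0.2552]
tcp_rot: [-3.141, 0.002, 0.325]
ft_force: [-0.1, 0.5, 0.6]
opening: 0.0855
gripper_force: 0.0
```

```bash
python3 - <<'E'
from h import *
w=camera_model("wrist");f=grab_frame("wrist");cv2.imwrite("pics/w1.png",f);np.save("w1.npy",w,allow_pickle=True)
cv2.imwrite("pics/w1b.png",cv2.resize(f,(768,576),interpolation=cv2.INTER_CUBIC))
st=read_state();print(st['position'],st['tcp_rot'],st['ft_force'])
m=np.array([.4945,-.1692]);n=np.array([.948,.317])
print(proj(w,[[*m,.06],[*m,.113]]))
E
```

```text
[ 0.63761497 -0.1230559   0.25554933] [-3.14129787e+00  2.06388080e-03  3.23572677e-01] [ 0.15856765 -0.6659745   0.52673431]
[[257.63879284 291.42627562]
 [257.48719575 320.61147333]]
```

View pics/w1b.png

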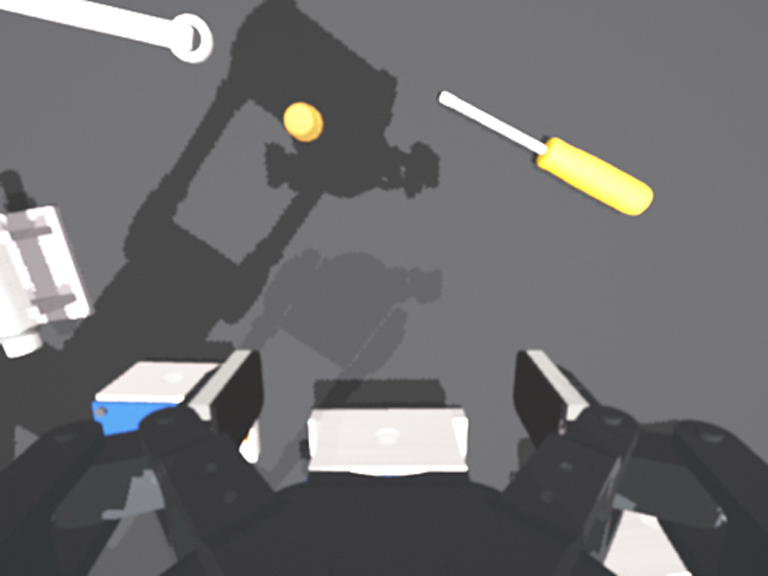

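Wrist view: the bore shows at (386,436)/1.5 = (257.4,290.7), against (257.6,291.4) predicted from the top view, so they agree within 1 mm. The rest and gauge are at the left edge. I'll check the face corners and the subpixel bore.

```bash
python3 - <<'E'
from h import *
w=np.load("w1.npy",allow_pickle=True).item()
f=cv2.imread("pics/w1.png");g=cv2.cvtColor(f,cv2.COLOR_BGR2GRAY).astype(int)
print(g[262:322:1,240]); print("bore row", g[284:298,245:272])
m=np.array([.4945,-.1692]);n=np.array([.948,.317]);e=np.array([-n[1],n[0]])
for z in (0,.02,.113):
    print(z,proj(w,[[*(m+s*.062*e),z] for s in(1,-1)]).round(1).tolist())
for r in (275,300,311): 
    d=np.diff(g[r]);print(r,[(i,d[i]) for i in range(190,330) if abs(d[i])>25])
E
```

```text
[ 74  73  73  73  74  73  67  60  56  67 128 204 239 241 241 241 239 240
 240 241 240 240 240 240 241 242 240 240 240 240 239 239 239 238 237 237
 238 240 241 241 239 237 238 238 238 237 236 235 250 255 255 255 255 253
  88  51  57  59  58  58]
bore row [[239 239 239 239 239 239 239 239 238 238 239 239 240 239 240 240 239 239
  238 238 238 238 239 239 239 239 238]
 [240 239 239 240 239 239 239 240 242 244 247 249 250 250 250 249 247 244
  241 239 238 239 239 239 239 238 238]
 [241 241 240 241 240 240 242 246 250 252 254 255 255 255 255 255 254 252
  249 244 240 239 238 238 239 238 238]
 [240 241 240 240 240 242 246 251 253 254 255 255 255 255 255 255 255 255
  253 249 244 240 238 238 238 238 238]
 [239 240 239 239 239 243 249 252 253 252 252 253 253 253 253 253 254 254
  253 250 247 242 239 238 238 238 238]
 [240 239 239 239 240 245 249 251 250 249 249 250 250 250 250 250 251 251
  250 248 247 243 240 238 238 238 238]
 [240 240 239 239 240 243 246 247 248 248 249 249 250 250 249 249 249 249
  247 246 245 241 239 238 239 238 238]
 [240 239 239 240 239 239 240 244 247 249 250 250 250 2
[... 400 characters left out ...]
38 237 238 238 237 237 238 240 243 245 247 249 249 249 249 248 247 245
  242 238 237 236 236 237 236 236 236]
 [237 237 237 236 236 236 237 237 238 240 242 244 244 245 244 243 241 239
  237 236 236 235 235 236 236 235 235]
 [237 237 237 237 237 236 237 237 236 236 237 238 239 239 238 238 237 236
  236 236 236 236 236 236 236 236 236]]
0 [[216.1, 266.9], [299.4, 267.1]]
0.02 [[214.1, 274.2], [301.4, 274.5]]
0.113 [[201.1, 320.4], [313.8, 320.7]]
275 [(206, np.int64(31)), (207, np.int64(53)), (308, np.int64(-38)), (309, np.int64(-48))]
300 [(205, np.int64(90)), (206, np.int64(97)), (310, np.int64(-91)), (311, np.int64(-54))]
311 [(204, np.int64(55)), (205, np.int64(71)), (311, np.int64(-105))]
```

>>> jog_arm([
  [[-0.003, -0.0385, 0.009, 0], [-0.006, -0.077, 0.018, 0], [-0.009, -0.1155, 0.027, 0], [-0.012, -0.154, 0.036, 0], [-0.015, -0.1925, 0.045, 0]],
])

```text
clock: 2.15
position: [0.5613, 0.0542, 0.2112]
tcp_rot: [3.141, 0.0, 0.32]
ft_force: [0.8, 0.9, -0.6]
opening: 0.0854
gripper_force: 0.0
```

>>> jog_arm([
  [[-0.003, -0.0385, 0.01, -0.05], [-0.006, -0.077, 0.02, -0.1], [-0.009, -0.1155, 0.03, -0.154], [-0.009, -0.1155, 0.03, -0.154], [-0.009, -0.1155, 0.03, -0.154]],
])

```text
clock: 2.65
position: [0.5172, 0.1605, 0.1814]
tcp_rot: [3.141, 0.0, 0.477]
ft_force: [0.5, 0.6, -0.3]
opening: 0.0854
gripper_force: 0.0
```

```bash
python3 - <<'E'
from h import *
g=cv2.cvtColor(cv2.imread("pics/w1.png"),cv2.COLOR_BGR2GRAY).astype(float)
cols=list(range(222,298,8))
def sub(col,a,b,up):
    p=g[a:b,col];t=(p[0]+p[-1])/2
    i=np.where((p[:-1]<t)!=(p[1:]<t))[0][0];return a+i+(t-p[i])/(p[i+1]-p[i])
print("bottom",[round(sub(c,267,277,1),2) for c in cols])
print("top",[round(float(np.argmax(g[305:318,c]>=247))+305,1) for c in cols])
w=np.load("w1.npy",allow_pickle=True).item();print("bore from wrist",unproj(w,(257.6,290.7),.06))
st=read_state();w=camera_model("wrist");f=grab_frame("wrist");np.save("w2.npy",w,allow_pickle=True);cv2.imwrite("pics/w2.png",f)
cv2.imwrite("pics/w2b.png",cv2.resize(f,(768,576),interpolation=cv2.INTER_CUBIC))
print(st['position'],st['tcp_rot'],st['clock'])
G=np.array([.58905,.19856]);N=np.array([.47123,.13764])
print(proj(w,[[*G,.053],[*N,.053]]))
E
```

```text
bottom [np.float64(272.32), np.float64(272.33), np.float64(272.38), np.float64(272.38), np.float64(272.35), np.float64(271.96), np.float64(271.99), np.float64(272.07), np.float64(272.05), np.float64(272.08)]
top [310.0, 310.0, 310.0, 310.0, 310.0, 310.0, 310.0, 310.0, 310.0, 310.0]
bore from wrist [ 0.49549722 -0.16881189]
[0.51717908 0.16054428 0.18144133] [3.14054294e+00 4.36082326e-04 4.76798893e-01] 2.65
[[257.66741101  97.06567532]
 [257.76635765 243.09051571]]
```

View pics/w2b.png

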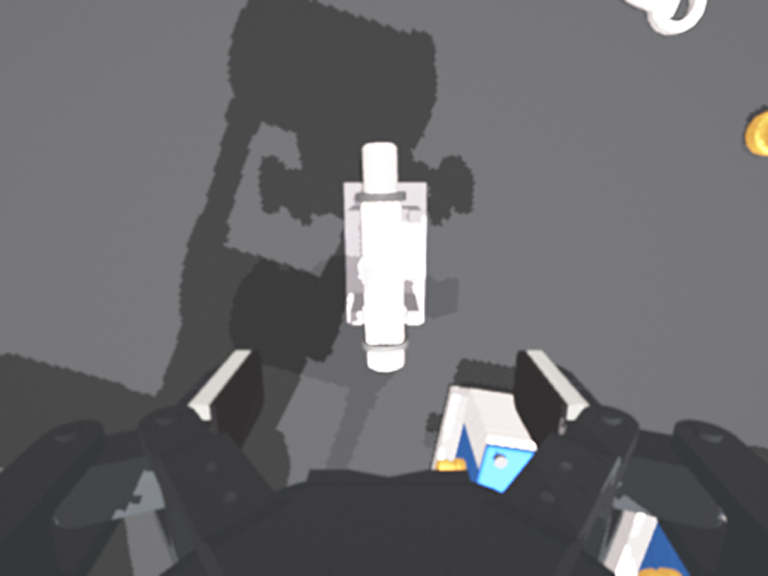

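Wrist view: the gauge lies centred between the jaws, with the go tip at (379.5,143)/1.5 and the no-go tip at (385.5,370)/1.5. It is turned slightly relative to the tool.

```bash
python3 - <<'E'
from h import *
w=np.load("w2.npy",allow_pickle=True).item()
G=unproj(w,(253.3,95.5),.053);N=unproj(w,(257.3,246.5),.053);d=G-N
print(G,N,np.hypot(*d),np.arctan2(d[1],d[0]),N+d*59/132)
g=cv2.cvtColor(cv2.imread("pics/w2.png"),cv2.COLOR_BGR2GRAY).astype(float)
for r,z in ((105,.053),(112,.053),(152,.064),(168,.064),(180,.064),(212,.064),(240,.053)):
    p=g[r,215:300];d=np.diff(p);i=[int(k)+215 for k in np.where(abs(d)>22)[0]];print(r,i)
st=read_state();T=Ro.from_euler('xyz',st['tcp_rot']).as_matrix()
print(proj(w,st['position']+np.outer([.12,.13],[0,0,-1])))
E
```

```text
[0.5884811  0.20235845] [0.46785439 0.13640102] 0.13748158273236885 0.5003750681558804 [0.52177088 0.165882  ]
105 [240, 241, 263, 264, 265]
112 [240, 241, 242, 263, 264, 265]
152 [228, 229, 240, 283, 284]
168 [228, 229, 230, 241, 283, 284]
180 [229, 230, 237, 238, 283, 284]
212 [229, 230, 231, 233, 237, 282, 283]
240 [243, 244, 268, 269]
[[259.44633338 193.26989371]
 [259.39404478 190.35227964]]
```

>>> jog_arm([
  [[-0.001, -0.0018, 0.03, -0.018], [-0.001, -0.0018, 0.06, -0.018], [-0.001, -0.0018, 0.09, -0.018], [-0.001, -0.0018, 0.115, -0.018], [-0.001, -0.0018, 0.122, -0.018]],
])

```text
clock: 3.2
position: [0.5153, 0.1603, 0.0572]
tcp_rot: [-3.141, 0.004, 0.492]
ft_force: [0.1, 0.2, 0.8]
opening: 0.0855
gripper_force: 0.0
```

>>> jog_arm([
  [[0, 0, 0, 0], [0, 0, 0, 0], [0, 0, 0, 0], [0, 0, 0, 0], [0, 0, 0, 0]],
], jaw=0.012)

```text
clock: 3.7
position: [0.5169, 0.1628, 0.0606]
tcp_rot: [3.141, -0.002, 0.495]
ft_force: [-0.3, 0.5, 6.4]
opening: 0.0207
gripper_force: 59.4
```

>>> jog_arm([
  [[0, 0, 0, 0], [0, 0, 0, 0], [0, 0, 0, 0], [0, 0, 0, 0], [0, 0, 0, 0]],
])

```text
clock: 4.2
position: [0.5169, 0.1628, 0.0606]
tcp_rot: [3.141, -0.002, 0.495]
ft_force: [0.1, -0.7, 7.1]
opening: 0.0212
gripper_force: 59.4
```

>>> jog_arm([
  [[0, 0, -0.02, 0], [0, 0, -0.055, 0], [0, 0, -0.09, 0], [0, 0, -0.12, 0], [0, 0, -0.12, 0]],
])

```text
clock: 4.7
position: [0.5186, 0.1632, 0.1834]
tcp_rot: [3.139, -0.009, 0.495]
ft_force: [1.3, 0.6, -2.4]
opening: 0.0211
gripper_force: 59.1
```

>>> jog_arm([
  [[-0.008, 0.04, 0, 0], [-0.016, 0.08, 0, 0], [-0.024, 0.12, 0, 0], [-0.032, 0.16, 0, 0], [-0.04, 0.2, 0, 0]],
])

```text
clock: 5.2
position: [0.5749, -0.0336, 0.1774]
tcp_rot: [-3.14, 0.002, 0.495]
ft_force: [1.0, -0.2, -1.9]
opening: 0.0211
gripper_force: 59.2
```

>>> jog_arm([
  [[-0.006, 0.035, 0, 0], [-0.012, 0.07, 0, 0], [-0.0178, 0.103, 0, 0], [-0.0178, 0.103, 0, -0.14], [-0.0178, 0.103, 0, -0.28]],
])

```text
clock: 5.7
position: [0.6082, -0.1326, 0.1768]
tcp_rot: [-3.138, 0.002, 0.779]
ft_force: [-0.1, 0.4, -2.3]
opening: 0.0214
gripper_force: 59.4
```

>>> jog_arm([
  [[0, 0, 0, -0.145], [0, 0, 0, -0.29], [0, 0, 0, -0.435], [0, 0, 0, -0.58], [0, 0, 0, -0.725]],
])

```text
clock: 6.2
position: [0.608, -0.1311, 0.1771]
tcp_rot: [-3.138, -0.001, 1.506]
ft_force: [-0.1, 0.2, -2.6]
opening: 0.021
gripper_force: 59.4
```

>>> jog_arm([
  [[0, 0, 0, -0.145], [0, 0, 0, -0.29], [0, 0, 0, -0.435], [0, 0, 0, -0.58], [0, 0, 0, -0.725]],
])

```text
clock: 6.7
position: [0.608, -0.1311, 0.1771]
tcp_rot: [-3.139, -0.003, 2.231]
ft_force: [-0.0, 0.3, -1.9]
opening: 0.021
gripper_force: 59.4
```

>>> jog_arm([
  [[0, 0, 0, -0.145], [0, 0, 0, -0.29], [0, 0, 0, -0.435], [0, 0, 0, -0.58], [0, 0, 0, -0.725]],
])

```text
clock: 7.2
position: [0.608, -0.1311, 0.1771]
tcp_rot: [3.141, -0.004, 2.956]
ft_force: [0.9, 0.2, -2.2]
opening: 0.0211
gripper_force: 59.4
```

>>> jog_arm([
  [[0, 0, 0, -0.13], [0, 0, 0, -0.26], [0, 0, 0, -0.39], [0, 0, 0, -0.514], [0, 0, 0, -0.514]],
])

```text
clock: 7.7
position: [0.6081, -0.1311, 0.1773]
tcp_rot: [3.14, -0.003, -2.82]
ft_force: [0.6, 0.5, -2.1]
opening: 0.0214
gripper_force: 59.4
```

>>> jog_arm([
  [[0, 0, 0.035, 0], [0, 0, 0.07, 0], [0, 0, 0.1, 0], [0, 0, 0.1097, 0], [0, 0, 0.1097, 0]],
])

```text
clock: 8.2
position: [0.6076, -0.131, 0.0674]
tcp_rot: [3.139, -0.004, -2.821]
ft_force: [0.3, 0.4, -1.3]
opening: 0.021
gripper_force: 59.4
```

```bash
python3 - <<'E'
from h import *
st=read_state();w=camera_model("wrist");f=grab_frame("wrist");np.save("w3.npy",w,allow_pickle=True);cv2.imwrite("pics/w3.png",f)
cv2.imwrite("pics/w3b.png",cv2.resize(f,(768,576),interpolation=cv2.INTER_CUBIC))
print(st['position'],st['tcp_rot'],st['ft_force'],st['qpos'])
T=Ro.from_euler('xyz',st['tcp_rot']).as_matrix()
print(proj(w,[st['position']+T@[x,0,.0076] for x in (.081,.055,.05)]))
B=np.array([.495,-.169]);n=np.array([.948,.317]);e=np.array([-n[1],n[0]])
print(proj(w,[[*(B+s*.062*e),.113] for s in(1,0,-1)]))
E
```

```text
[ 0.60762325 -0.1310005   0.06742101] [ 3.13878193 -0.0038211  -2.82080849] [ 0.27217613  0.38866652 -1.26369739] [-3.24200104e-01  4.99202232e-01  1.65612161e+00 -6.10877441e-05
  9.91012052e-01 -2.21574164e+00]
[[257.95484958  77.60093992]
 [257.95867047 140.78888779]
 [257.95941354 152.16889161]]
[[ 559.83175634 -154.98424507]
 [ 255.13105423 -158.6551451 ]
 [ -50.53663578 -154.97359114]]
```

View pics/w3b.png

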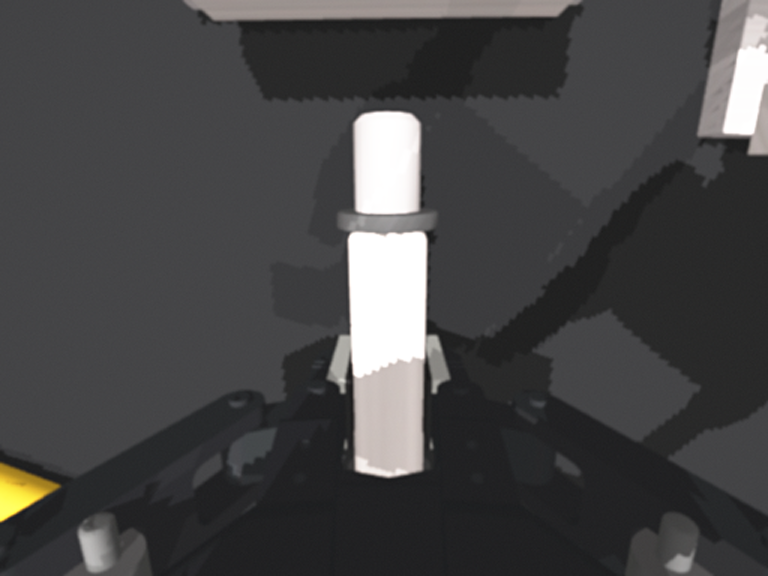

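Wrist view: the gauge is held straight, with the go tip at (386.5,113)/1.5, matching the prediction within 1 mm. The lower edge of the face and plate runs across the top at row ~17. I'll check its tilt and centring.

```bash
python3 - <<'E'
from h import *
w=np.load("w3.npy",allow_pickle=True).item();g=cv2.cvtColor(cv2.imread("pics/w3.png"),cv2.COLOR_BGR2GRAY).astype(float)
pts=[]
for c in range(165,350,8):
    p=g[0:24,c];k=np.argmin(np.diff(p));pts.append((c,k+.5,round(p[k]-p[k+1])))
print(pts)
for r in (2,6,9,11): d=np.diff(g[r]);print(r,[(int(i),int(d[i])) for i in np.where(abs(d[:430])>18)[0]])
P=[unproj(w,(a,pts_r),.018) for a,pts_r,_ in (pts[2],pts[-3])];d=P[1]-P[0];print(P,np.arctan2(d[0],-d[1]))
B=np.array([.495,-.169]);n=np.array([.948,.317]);e=np.array([-n[1],n[0]])
for z in(0,.01,.02): print(z,proj(w,[[*(B+s*.062*e),z] for s in(1,-1)]).round(1).tolist(),"plate",proj(w,[[*(B-.01*n+s*.075*e),z] for s in(1,-1)]).round(1).tolist())
# handle/tip centre columns in rows
for r in (85,100,130,170,200): d=np.diff(g[r,215:300]);print(r,215+int(np.argmax(d)),215+int(np.argmin(d)))
E
```

```text
[(165, np.float64(12.5), 42), (173, np.float64(12.5), 41), (181, np.float64(12.5), 49), (189, np.float64(12.5), 47), (197, np.float64(12.5), 51), (205, np.float64(12.5), 51), (213, np.float64(12.5), 52), (221, np.float64(12.5), 43), (229, np.float64(12.5), 46), (237, np.float64(12.5), 42), (245, np.float64(11.5), 42), (253, np.float64(11.5), 43), (261, np.float64(11.5), 46), (269, np.float64(11.5), 47), (277, np.float64(11.5), 53), (285, np.float64(11.5), 52), (293, np.float64(11.5), 52), (301, np.float64(11.5), 44), (309, np.float64(11.5), 46), (317, np.float64(10.5), 39), (325, np.float64(10.5), 41), (333, np.float64(10.5), 40), (341, np.float64(10.5), 47), (349, np.float64(10.5), 48)]
2 [(123, 23), (385, -24)]
6 [(134, 19), (374, -23), (375, -35), (376, -30)]
9 [(136, 30), (137, 31), (138, 21), (371, -24), (372, -33), (373, -29)]
11 [(138, 27), (139, 31), (140, 26)]
[array([ 0.50784507, -0.20698275]), array([ 0.48154122, -0.13109068])] -2.8079540648580594
0 [[361.7, 23.2], [152.1, 23.4]] plate [[385.5, 4.2], [128.2, 4.4]]
0.01 [[368.2, 17.4], [145.5, 17.6]] plate [[393.5, -2.9], [120.0, -2.7]]
0.02 [[375.4, 10.8], [138.1, 11.0]] plate [[402.6, -10.9], [110.8, -10.7]]
85 235 279
100 235 279
130 236 279
170 231 284
200 232 283
```

>>> jog_arm([
  [[0.008, 0, 0, -0.008], [0.018, 0, 0, -0.008], [0.026, 0, 0, -0.008], [0.03, 0, 0, -0.008], [0.03, 0, 0, -0.008]],
])

```text
clock: 8.75
position: [0.5798, -0.1413, 0.0702]
tcp_rot: [-3.141, 0.0, -2.812]
ft_force: [-0.3, 0.6, -2.2]
opening: 0.0214
gripper_force: 59.4
```

>>> jog_arm([
  [[0.002, 0, 0, 0], [0.004, 0, 0, 0], [0.006, 0, 0, 0], [0.008, 0, 0, 0], [0.01, 0, 0, 0]],
])

```text
clock: 9.25
position: [0.5713, -0.1442, 0.0695]
tcp_rot: [3.142, 0.0, -2.812]
ft_force: [2.1, 1.0, -3.2]
opening: 0.0209
gripper_force: 59.4
```

>>> jog_arm([
  [[-0.004, 0, 0, 0], [-0.005, 0, 0, 0], [-0.005, 0, 0.002, 0], [-0.005, 0, 0.002, 0], [-0.005, 0, 0.002, 0]],
])

```text
clock: 9.75
position: [0.5757, -0.1426, 0.0674]
tcp_rot: [3.141, -0.0, -2.811]
ft_force: [0.5, -1.4, -3.0]
opening: 0.021
gripper_force: 59.4
```

>>> jog_arm([
  [[0, 0, 0, 0], [0, 0, 0, 0], [0, 0, 0, 0]],
])

```text
clock: 10.05
position: [0.5759, -0.1427, 0.0676]
tcp_rot: [-3.141, 0.0, -2.811]
ft_force: [-0.2, 0.4, -2.7]
opening: 0.0208
gripper_force: 59.4
```

>>> jog_arm([
  [[0, 0.0006, 0, 0], [0.002, 0.0006, 0, 0], [0.004, 0.0006, 0, 0], [0.006, 0.0006, 0, 0], [0.008, 0.0006, 0, 0]],
])

```text
clock: 10.55
position: [0.5678, -0.1446, 0.0676]
tcp_rot: [3.141, -0.0, -2.812]
ft_force: [0.1, 0.9, -1.1]
opening: 0.021
gripper_force: 59.4
```

>>> jog_arm([
  [[0.001, 0, 0, 0], [0.002, 0, 0, 0], [0.003, 0, 0, 0], [0.004, 0, 0, 0]],
])

```text
clock: 10.95
position: [0.5643, -0.1459, 0.0676]
tcp_rot: [3.142, 0.0, -2.812]
ft_force: [1.8, 0.8, -1.8]
opening: 0.0212
gripper_force: 59.5
```

>>> jog_arm([
  [[0.002, 0, 0, 0], [0.004, 0, 0, 0], [0.006, 0, 0, 0], [0.008, 0, 0, 0], [0.01, 0, 0, 0]],
])

```text
clock: 11.45
position: [0.5547, -0.1492, 0.0676]
tcp_rot: [3.142, -0.0, -2.811]
ft_force: [-0.3, 0.9, -2.7]
opening: 0.0208
gripper_force: 59.5
```

>>> jog_arm([
  [[0.001, 0, 0, 0], [0.002, 0, 0, 0], [0.003, 0, 0, 0]],
])

```text
clock: 11.75
position: [0.552, -0.1501, 0.0676]
tcp_rot: [3.142, 0.0, -2.811]
ft_force: [0.8, 1.0, -2.0]
opening: 0.0209
gripper_force: 59.5
```

>>> jog_arm([
  [[0.001, 0, 0, 0], [0.0015, 0, 0, 0], [0.002, 0, 0, 0], [0.0025, 0, 0, 0]],
])

```text
clock: 12.15
position: [0.5497, -0.1509, 0.0676]
tcp_rot: [3.142, 0.0, -2.811]
ft_force: [0.2, 1.9, -2.7]
opening: 0.021
gripper_force: 59.5
```

>>> jog_arm([
  [[0.0003, 0, 0, 0], [0.0006, 0, 0, 0], [0.0009, 0, 0, 0]],
])

```text
clock: 12.45
position: [0.5488, -0.1513, 0.0676]
tcp_rot: [-3.142, 0.0, -2.811]
ft_force: [0.3, 2.8, -3.2]
opening: 0.021
gripper_force: 59.5
```

>>> jog_arm([
  [[0.0003, 0, 0, 0], [0.0006, 0, 0, 0], [0.0009, 0, 0, 0]],
])

```text
clock: 12.75
position: [0.5479, -0.1516, 0.0676]
tcp_rot: [-3.142, -0.0, -2.811]
ft_force: [-0.1, 0.7, -1.1]
opening: 0.0214
gripper_force: 59.5
```

>>> jog_arm([
  [[0.0003, 0, 0, 0], [0.0006, 0, 0, 0], [0.0009, 0, 0, 0]],
])

```text
clock: 13.05
position: [0.5477, -0.1517, 0.0677]
tcp_rot: [-3.141, 0.001, -2.812]
ft_force: [1.7, 2.4, -3.4]
opening: 0.0209
gripper_force: 59.4
```

>>> jog_arm([
  [[0.0003, 0, 0, 0], [0.0006, 0, 0, 0], [0.0009, 0, 0, 0]],
])

```text
clock: 13.35
position: [0.5477, -0.1518, 0.0678]
tcp_rot: [-3.141, 0.003, -2.812]
ft_force: [5.1, 4.7, -3.3]
opening: 0.0211
gripper_force: 59.3
```

>>> jog_arm([
  [[0.0004, 0, 0, 0], [0.0008, 0, 0, 0], [0.0012, 0, 0, 0], [0.0012, 0, 0, 0]],
])

```text
clock: 13.75
position: [0.5477, -0.1519, 0.068]
tcp_rot: [-3.141, 0.006, -2.813]
ft_force: [6.8, 5.6, -4.7]
opening: 0.0211
gripper_force: 59.1
```

>>> jog_arm([
  [[0.0004, 0, 0, 0], [0.0008, 0, 0, 0], [0.0012, 0, 0, 0], [0.0012, 0, 0, 0]],
])

```text
clock: 14.15
position: [0.5477, -0.1519, 0.0681]
tcp_rot: [-3.14, 0.008, -2.814]
ft_force: [9.1, 7.2, -5.4]
opening: 0.021
gripper_force: 59.0
```

```bash
python3 - <<'E'
from h import *
n=np.array([.946,.324,0])
F=[]
for i in range(3):
    st=read_state();F.append(st['ft_force']);grab_frame("top")
F=np.array(F);print(F.round(1),F@n,st['clock'],st['position'])
E
```

```text
[[ 9.1  7.2 -5.4]
 [ 8.9  7.  -5.8]
 [ 8.4  7.9 -5.4]] [10.91044422 10.72393025 10.50934296] 14.25 [ 0.54766929 -0.15193009  0.06811334]
```

>>> jog_arm([
  [[0.0004, 0, 0, 0], [0.0006, 0, 0, 0], [0.0006, 0, 0, 0], [0.0006, 0, 0, 0], [0.0006, 0, 0, 0]],
])

```text
clock: 14.8
position: [0.5477, -0.152, 0.0682]
tcp_rot: [-3.14, 0.009, -2.814]
ft_force: [10.7, 8.8, -6.1]
opening: 0.021
gripper_force: 59.0
```

>>> jog_arm([
  [[0, 0, 0, 0], [0, 0, 0, 0], [0, 0, 0, 0], [0, 0, 0, 0], [0, 0, 0, 0]],
])

```text
clock: 15.3
position: [0.5477, -0.152, 0.0682]
tcp_rot: [-3.14, 0.009, -2.814]
ft_force: [9.8, 8.8, -5.8]
opening: 0.0213
gripper_force: 59.0
```

>>> jog_arm([
  [[-0.006, 0, 0, 0], [-0.014, 0, 0, 0], [-0.022, 0, 0, 0], [-0.03, 0, 0, 0], [-0.038, 0, 0, 0]],
])

```text
clock: 15.8
position: [0.5804, -0.1411, 0.0677]
tcp_rot: [-3.14, 0.0, -2.811]
ft_force: [-0.1, -0.1, -2.6]
opening: 0.0212
gripper_force: 59.5
```

>>> jog_arm([
  [[-0.02, 0, 0, 0], [-0.035, 0, -0.02, 0], [-0.035, 0, -0.06, 0], [-0.035, 0, -0.1, 0], [-0.035, 0, -0.1, 0.14]],
])

```text
clock: 16.3
position: [0.6171, -0.1308, 0.1742]
tcp_rot: [-3.134, 0.012, -2.954]
ft_force: [1.6, -0.2, -2.0]
opening: 0.0212
gripper_force: 59.7
```

>>> jog_arm([
  [[0, 0, 0, 0.145], [0, 0, 0, 0.29], [0, 0, 0, 0.435], [0, 0, 0, 0.58], [0, 0, 0, 0.725]],
])

```text
clock: 16.8
position: [0.6131, -0.1297, 0.1677]
tcp_rot: [-3.141, 0.001, 2.601]
ft_force: [0.3, -0.9, -1.6]
opening: 0.0211
gripper_force: 59.6
```

>>> jog_arm([
  [[0, 0, 0, 0.145], [0, 0, 0, 0.29], [0, 0, 0, 0.435], [0, 0, 0, 0.58], [0, 0, 0, 0.725]],
])

```text
clock: 17.3
position: [0.6131, -0.1297, 0.1676]
tcp_rot: [3.141, 0.001, 1.876]
ft_force: [0.1, -0.4, -2.4]
opening: 0.0215
gripper_force: 59.6
```

>>> jog_arm([
  [[0, 0, 0, 0.145], [0, 0, 0, 0.29], [0, 0, 0, 0.435], [0, 0, 0, 0.58], [0, 0, 0, 0.725]],
])

```text
clock: 17.8
position: [0.613, -0.1297, 0.1676]
tcp_rot: [3.141, 0.001, 1.151]
ft_force: [-0.6, -0.8, -1.8]
opening: 0.0208
gripper_force: 59.6
```

>>> jog_arm([
  [[0, 0, 0, 0.145], [0, 0, 0, 0.29], [0, 0, 0, 0.435], [0, 0, 0, 0.58], [0, 0, 0, 0.725]],
])

```text
clock: 18.3
position: [0.613, -0.1297, 0.1676]
tcp_rot: [3.141, -0.0, 0.426]
ft_force: [-0.6, -0.0, -2.1]
opening: 0.0211
gripper_force: 59.6
```

>>> jog_arm([
  [[0, 0, 0, 0.1], [0, 0, 0, 0.1], [0, 0, 0, 0.1]],
])

```text
clock: 18.6
position: [0.6128, -0.1296, 0.1676]
tcp_rot: [3.141, -0.0, 0.334]
ft_force: [0.6, 0.6, -1.9]
opening: 0.0214
gripper_force: 59.6
```

>>> jog_arm([
  [[0, -0.0004, 0.035, 0], [0, -0.0004, 0.07, 0], [0, -0.0004, 0.095, 0], [0, -0.0004, 0.1, 0], [0, -0.0004, 0.1, 0]],
])

```text
clock: 19.1
position: [0.6122, -0.1291, 0.067]
tcp_rot: [-3.141, 0.001, 0.333]
ft_force: [0.9, 0.5, -2.7]
opening: 0.0212
gripper_force: 59.5
```

>>> jog_arm([
  [[-0.015, 0, 0, 0], [-0.035, 0, 0, 0], [-0.05, 0, 0, 0], [-0.06, 0, 0, 0], [-0.06, 0, 0, 0]],
])

```text
clock: 19.6
position: [0.5549, -0.1491, 0.0686]
tcp_rot: [3.141, -0.001, 0.331]
ft_force: [0.5, 0.8, -2.7]
opening: 0.0212
gripper_force: 59.5
```

>>> jog_arm([
  [[0, 0, 0, 0], [0, 0, 0, 0], [0, 0, 0, 0]],
])

```text
clock: 19.9
position: [0.5564, -0.1485, 0.0676]
tcp_rot: [3.141, -0.001, 0.332]
ft_force: [-0.4, 0.3, -1.6]
opening: 0.021
gripper_force: 59.5
```

```bash
python3 - <<'E'
from h import *
st=read_state();p=st['position'];print(p,st['tcp_rot'],st['ft_force'])
d=p[:2]-[.495,-.169];print("n,e",d@[.946,.324],d@[-.324,.946])
w=camera_model("wrist");f=grab_frame("wrist");cv2.imwrite("pics/w4.png",f)
s=grab_frame("scene");cv2.imwrite("pics/s4.png",s)
a=cv2.resize(s[150:225,130:230],(800,600),interpolation=cv2.INTER_CUBIC);cv2.imwrite("pics/s4b.png",a)
E
```

```text
[ 0.55638616 -0.14854477  0.06764944] [ 3.14113267e+00 -6.53562406e-04  3.32220418e-01] [-0.39695065  0.28542872 -1.61146401]
n,e 0.06469880738888996 -0.0005384663858537427
```

View pics/s4b.png

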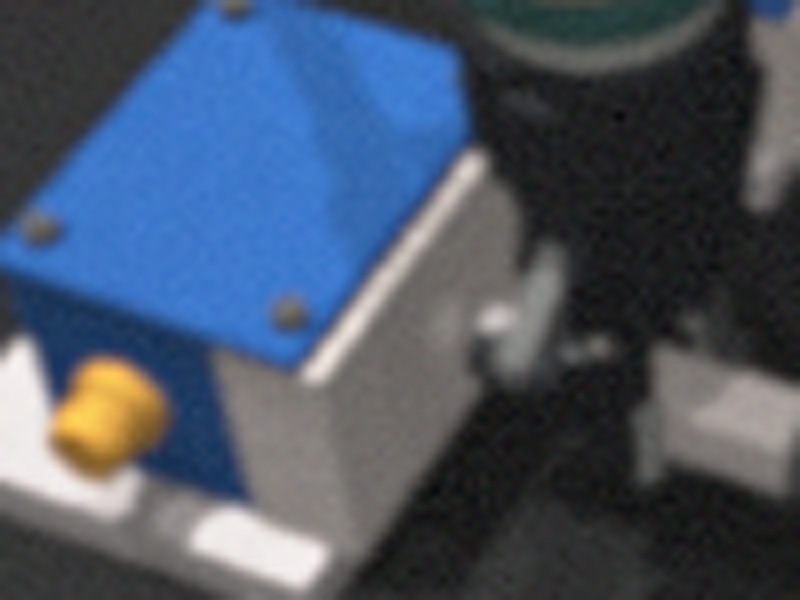

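Scene crop: the bore is at (445,325), with the no-go end coaxial in front of it at (490,325). The gap is about 14 mm.

>>> jog_arm([
  [[-0.003, 0, 0, 0], [-0.006, 0, 0, 0], [-0.009, 0, 0, 0], [-0.011, 0, 0, 0], [-0.011, 0, 0, 0]],
])

```text
clock: 20.5
position: [0.5447, -0.1523, 0.0676]
tcp_rot: [-3.141, 0.0, 0.331]
ft_force: [-0.1, 1.1, -2.9]
opening: 0.0209
gripper_force: 59.5
```

>>> jog_arm([
  [[-0.0004, 0, 0, 0], [-0.0008, 0, 0, 0], [-0.0012, 0, 0, 0], [-0.0016, 0, 0, 0], [-0.002, 0, 0, 0]],
])

```text
clock: 21.0
position: [0.5433, -0.1529, 0.0676]
tcp_rot: [3.141, -0.0, 0.332]
ft_force: [0.1, -0.7, -2.6]
opening: 0.0211
gripper_force: 59.5
```

>>> jog_arm([
  [[-0.0003, 0, 0, 0], [-0.0006, 0, 0, 0], [-0.0009, 0, 0, 0], [-0.0012, 0, 0, 0], [-0.0015, 0, 0, 0]],
])

```text
clock: 21.5
position: [0.5428, -0.1531, 0.0678]
tcp_rot: [3.141, -0.002, 0.331]
ft_force: [3.1, 2.5, -2.9]
opening: 0.0211
gripper_force: 59.4
```

>>> jog_arm([
  [[-0.0004, 0, 0, 0], [-0.0008, 0, 0, 0], [-0.0012, 0, 0, 0], [-0.0016, 0, 0, 0], [-0.0016, 0, 0, 0]],
])

```text
clock: 22.0
position: [0.5427, -0.1532, 0.068]
tcp_rot: [3.141, -0.005, 0.33]
ft_force: [6.5, 4.9, -4.4]
opening: 0.0206
gripper_force: 59.3
```

>>> jog_arm([
  [[-0.0004, 0, 0, 0], [-0.0008, 0, 0, 0], [-0.0012, 0, 0, 0], [-0.0016, 0, 0, 0], [-0.0016, 0, 0, 0]],
])

```text
clock: 22.5
position: [0.5427, -0.1533, 0.0682]
tcp_rot: [3.14, -0.008, 0.329]
ft_force: [10.2, 6.7, -5.5]
opening: 0.021
gripper_force: 59.2
```

>>> jog_arm([
  [[0, 0, 0, 0], [0, 0, 0, 0], [0, 0, 0, 0], [0, 0, 0, 0], [0, 0, 0, 0]],
])

```text
clock: 23.0
position: [0.5427, -0.1533, 0.0681]
tcp_rot: [3.14, -0.008, 0.33]
ft_force: [9.8, 6.5, -5.1]
opening: 0.0213
gripper_force: 59.2
```

>>> jog_arm([
  [[-0.0002, 0, 0, 0], [-0.0002, 0, 0, 0], [-0.0002, 0, 0, 0], [-0.0002, 0, 0, 0], [-0.0002, 0, 0, 0]],
])

```text
clock: 23.5
position: [0.5427, -0.1533, 0.0682]
tcp_rot: [3.14, -0.008, 0.329]
ft_force: [8.6, 6.9, -6.1]
opening: 0.0211
gripper_force: 59.2
```

>>> jog_arm([
  [[0, 0, 0, 0], [0, 0, 0, 0], [0, 0, 0, 0], [0, 0, 0, 0], [0, 0, 0, 0]],
])

```text
clock: 24.0
position: [0.5427, -0.1533, 0.0682]
tcp_rot: [3.14, -0.009, 0.329]
ft_force: [9.4, 6.6, -5.8]
opening: 0.0208
gripper_force: 59.2
```

```bash
python3 - <<'E'
from h import *
F=[]
for i in range(3):
    st=read_state();F.append(st['ft_force']);s=grab_frame("scene")
print(np.round(F,1),np.array(F)@[.946,.324,0])
p=st['position'];T=Ro.from_euler('xyz',st['tcp_rot']).as_matrix()
t=p+T@[-.0506,0,.0076];d=t-[.495,-.169,.06];print("tip rel",d[:2]@[.946,.324],d[:2]@[-.324,.946],d[2])
w=camera_model("wrist");f=grab_frame("wrist")
cv2.imwrite("pics/n5.png",np.hstack([cv2.resize(s[160:220,140:220],(400,300),interpolation=cv2.INTER_CUBIC),cv2.resize(f,(400,300))]))
E
```

```text
[[ 9.4  6.6 -5.8]
 [10.4  6.6 -6.2]
 [ 9.8  6.9 -5.5]] [11.01294068 11.96357673 11.46595607]
tip rel -0.00033857342126792446 -0.0006240175819693432 0.00013002336617651267
```

View pics/n5.png

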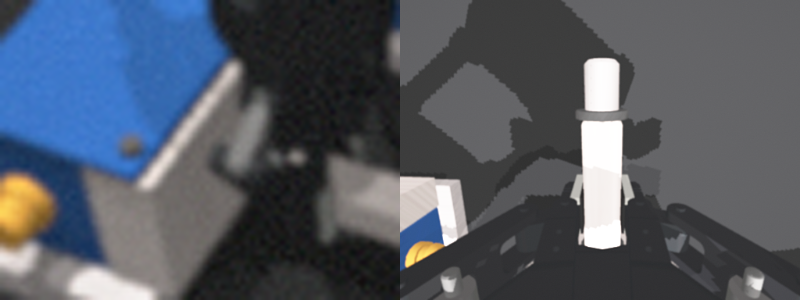

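Left: the no-go end is pressed on the face over the bore and has not entered. Right: the gauge is still straight in the jaws. It was held for about 2 s at 11–12.5 N, so I'm withdrawing and returning to the rest.

>>> jog_arm([
  [[0.01, 0, 0, 0], [0.03, 0, 0, 0], [0.06, 0, -0.01, 0], [0.06, 0, -0.05, 0], [0.06, 0, -0.09, 0]],
])

```text
clock: 24.7
position: [0.5946, -0.1347, 0.1569]
tcp_rot: [-3.14, 0.005, 0.333]
ft_force: [0.6, 0.3, -1.8]
opening: 0.021
gripper_force: 59.5
```

>>> jog_arm([
  [[0, 0, -0.03, -0.08], [0, 0, -0.03, -0.155], [0, 0, -0.03, -0.155], [0, 0, -0.03, -0.155]],
])

```text
clock: 25.1
position: [0.5943, -0.1349, 0.1867]
tcp_rot: [-3.14, 0.003, 0.485]
ft_force: [-0.8, 0.3, -2.9]
opening: 0.0208
gripper_force: 59.7
```

>>> jog_arm([
  [[0.008, -0.034, 0, 0], [0.018, -0.0767, 0, 0], [0.028, -0.1193, 0, 0], [0.038, -0.162, 0, 0], [0.048, -0.2045, 0, 0]],
])

```text
clock: 25.6
position: [0.5405, 0.0695, 0.1862]
tcp_rot: [-3.141, 0.003, 0.485]
ft_force: [0.6, 0.7, -2.4]
opening: 0.021
gripper_force: 59.7
```

>>> jog_arm([
  [[0.0125, -0.053, 0, 0], [0.0205, -0.087, 0, 0], [0.0223, -0.095, 0, 0], [0.0223, -0.095, 0.03, 0], [0.0223, -0.095, 0.06, 0]],
])

```text
clock: 26.1
position: [0.5176, 0.1627, 0.1269]
tcp_rot: [3.14, -0.001, 0.487]
ft_force: [-0.9, 0.9, -2.7]
opening: 0.0211
gripper_force: 59.9
```

>>> jog_arm([
  [[0, 0, 0.03, 0], [0, 0, 0.035, 0], [0, 0, 0.035, 0], [0, 0, 0.035, 0]],
])

```text
clock: 26.5
position: [0.5185, 0.1624, 0.0935]
tcp_rot: [3.141, -0.001, 0.486]
ft_force: [-0.7, 0.2, -1.7]
opening: 0.0215
gripper_force: 59.8
```

>>> jog_arm([
  [[-0.0012, -0.0011, 0.01, 0], [-0.0012, -0.0011, 0.02, 0], [-0.0012, -0.0011, 0.026, 0], [-0.0012, -0.0011, 0.03, 0], [-0.0012, -0.0011, 0.03, 0]],
])

```text
clock: 27.0
position: [0.5154, 0.163, 0.0618]
tcp_rot: [-3.141, 0.001, 0.487]
ft_force: [-1.3, -0.1, -2.1]
opening: 0.0213
gripper_force: 59.9
```

>>> jog_arm([
  [[0, 0, 0.001, 0], [0, 0, 0.002, 0], [0, 0, 0.0025, 0], [0, 0, 0.0025, 0]],
])

```text
clock: 27.4
position: [0.5162, 0.1632, 0.0606]
tcp_rot: [3.141, -0.001, 0.487]
ft_force: [-0.8, 0.6, 1.0]
opening: 0.0211
gripper_force: 60.4
```

>>> jog_arm([
  [[0, 0, 0, 0], [0, 0, 0, 0], [0, 0, 0, 0], [0, 0, 0, 0], [0, 0, 0, 0]],
], jaw=0.07)

```text
clock: 27.9
position: [0.5159, 0.1631, 0.0601]
tcp_rot: [3.141, -0.0, 0.487]
ft_force: [-0.3, 0.1, -0.2]
opening: 0.0695
gripper_force: 0.0
```

>>> jog_arm([
  [[0, 0, -0.02, 0], [0, 0, -0.05, 0], [0, 0, -0.09, 0], [0, 0, -0.12, 0], [0, 0, -0.12, 0]],
])

```text
clock: 28.4
position: [0.5188, 0.1637, 0.1847]
tcp_rot: [3.139, -0.009, 0.487]
ft_force: [1.0, -0.2, 0.1]
opening: 0.0701
gripper_force: 0.0
```

```bash
python3 - <<'E'
from h import *
st=read_state();w=camera_model("wrist");f=grab_frame("wrist");cv2.imwrite("pics/w6.png",f)
cv2.imwrite("pics/w6b.png",cv2.resize(f[60:280,170:350],(640,782))[:600])
print(st['position'],st['opening'])
E
```

```text
[0.51879688 0.16368384 0.18471072] 0.07007544586445281
```

View pics/w6b.png

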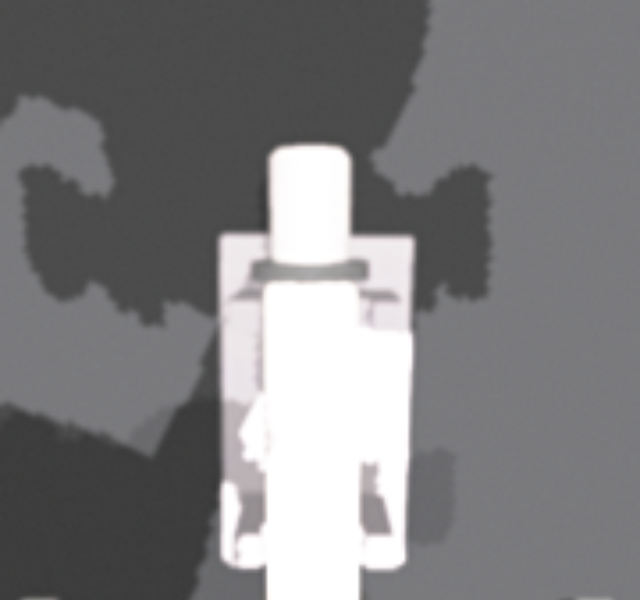

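The gauge lies level and straight in both notches, its axis at crop column 312 and the rest centred at 316. It is released and clear of the gripper.

```bash
python3 -c "
from workcell import *
print(finish_job())"
```

```text
the job is handed in; nothing more can be done
None
```

The job is handed in, with no verdict returned: the go end went fully home in the middle-sized box and bore at about 12 N, the no-go end was pressed square on the same bore at about 11–12.5 N for about 2 s without entering, and the gauge lies released in its rest.

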